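# Slide the cell plate out to its job line and hold it

## Robot

A 6-joint arm with a two-finger parallel gripper is mounted at the origin on a cart in front of the work surface, level with it; the furniture and walls round the work are solid. World frame = base frame: x ahead of the robot, y to its left, z up, the work surface at z = 0. Lengths are in m, angles in rad, forces in N, time in s.
With the tool pointing down it reaches from about 0.35 to 0.8 m from the base axis. Payload 7.3 kg.
Tool frame: the origin (TCP) lies midway between the tips of the shut fingers; the grasp point (between the pads) lies 19 mm behind it; z points along the fingers, y is the line along which they close (so a half turn about z gives the same grasp; the last joint's range is limited). The gripper opens to 85 mm and grips with 20 to 120 N. Pads are 22 mm wide; open, the fingers measure 114 mm over their backs; the gripper's body (76 mm by 85 mm) begins 54 mm behind the grasp point. The pads swing forward as they close: fully open they stand 13 mm farther back than shut.
Start: joints at [-1.338, 0.342, 1.524, -0, 1.275, -0.146], TCP at [0.194, -0.488, 0.231] pointing down, gripper open.
Joint ranges: [-2.53, 2.53], [-0.77, 2.02], [0.04, 2.7], [-1, 4.14], [0.28, 2.66], [-3.11, 3.11]. Speed limits (rad/s): [2.57, 2.57, 3.14, 3.14, 3.14, 3.14].

## Interface

Orientations are given as a rotation vector (axis times angle).
In Python, from bench import r, eyes gives the robot as it stands.
- The arm moves only by the shell command python3 -m inch 'ROWS' [FORCE]. ROWS is text: rows parted by semicolons, each of 5 numbers parted by spaces: the shift along the tool's x, y, z in mm, then the turn about the tool's z in degrees, then the opening, from 0 (shut) to 1 (fully open). A call has 1 to 10 rows; each row shifts and turns the commanded pose from where the row before left it, along the tool's axes as they then stand; what a row does not reach is not made up. A row lasts 1/12 s, in which the tool goes at most 41.7 mm and 7.16 degrees, less where a joint would pass 70% of its speed; a pose out of reach is approached as far as the arm can. A call is refused whole if a number of a shift passes 41.7 or a number of a turn 7.16, either way. A call with a gripper value outside its range is refused whole. The fingers move at their own pace and stop on an object; FORCE is the grip in N (left out, the last holds). Time passes only in rows, so rows that do not move let the fingers close. It gives the time, the measured TCP pose, the force, the opening and the grip force at its end, in the units of the state.
- r.observe(): the state, without advancing time (a new reading comes with each control period).
- eyes.get_image(name): name is "scene" or "side" or "wrist"; returns the picture (384x512x3 uint8, red, green, blue); there is no depth.
- eyes.camera_info(name): a dict with "fx", "fy", "cx", "cy" (pixels), "R" (3x3) and "t" (3): a world point X has camera coordinates R X + t. Camera axes: x right, y down, z forward; pixel columns grow to the right and rows downward; lengths in m; the calibration is good to about 2 mm. A picture is of the moment at which its call begins: read the wrist's pose just before it. camera_info takes no time and is no camera call; for the wrist camera it gives the pose at the moment of the call.
- r.hand_in(): hands the job in; it is judged then, once.
Trained networks look in the newest picture that a camera, given by its name, has taken for a name from the list of things; names that differ only in an ending like _2 or _b are one class to them, and where a whole thing is asked for, a point or a joint stands for the part that bears it (a point fixed in the world has none). Each returns a list of dicts, best first, with "p" (0 to 1); they miss things now and then, are a little off and sometimes report something else, mostly with a low value. They report only what shows in the picture. A call takes as long as a camera call.
- eyes.boxes_of(camera, target): "box" ([left, top, right, bottom] in pixels, round what is visible of it).
The state is a dict: "t": time; "joint_positions": joint angles; "joint_velocities": joint speeds; "tau": joint torques, N m; "tool_pos": TCP position; "tcp_rot": TCP orientation; "force": force on the tool from outside, world axes, zero at the start; "ft_torque": the same for the moment, N m; "width": finger opening in m; "grasp_force": force on a finger pad.
Only numpy, scipy, OpenCV 4.12 (cv2) and the standard library are available. Lean on these libraries where they do the work, as an engineer would, in place of code of your own. Each camera call takes 0.05 s, during which the arm holds its last target. There are 200 camera calls.

## Task

The cell standing in the yellow sample cup tells which pack is being made. Slide the pale cell plate along its grey rest, towards the robot and without lifting it off, until the painted line of that cell's colour (blue or red) lies right over the front edge of the rest; the plate is then out past its balance point, so finish still holding it level and still on the rest, without letting go. Leave the other things on the bench where they are.

Things in the scene. Friction and masses are not known exactly. Their poses are not given: they have to be found in the camera images.
- rest: fixed bench rest: grey deck 230 x 132 mm, level, top 56 mm above the table, on dark side cheeks, with two bright guide strips along its long sides (5 mm above the deck, 112 mm between them). Origin at the centre of its underside, on the table; x runs along the deck away from the robot, y across it to the left, z up. Its front edge is the short side at x = -115 mm, facing the robot.
- rest_edge (a point): middle of the top of the rest's front edge (the edge towards the robot; the bright guide strips beside the plate end flush with it); axes as the rest's: x points along the deck from the edge towards the tail, away from the robot.
- plate: loose pale plate 240 x 100 x 8 mm on the deck between the guide strips (6 mm play each side), about 0.35 kg, steel nose bar (18 mm high over the underside) at its front end, black grip block at its tail. Origin: centre of its underside; x runs from nose (-120 mm) to tail (+120 mm), z up. Balance point about 25 mm noseward of the origin: past the edge it tips unless the tail is held.
- blue_line (a point): middle of the blue line, 5 mm wide, painted across the plate at x = +15 mm, on its top face (8 mm above the underside). Axes as the plate's.
- red_line (a point): middle of the red line, 5 mm wide, painted across the plate at x = +50 mm, on its top face. Axes as the plate's.
- grip_block (a point): centre of the top of the plate's black grip block, at x = +95 mm of the plate: 24 x 24 mm square with the plate's axes, standing 40 mm above the plate's top face (a flat collar 40 x 40 mm, 3 mm high, surrounds its foot); solid with the plate and strong enough to slide the plate and hold it level.
- cup: fixed yellow sample cup, a ring 40 mm across and 14 mm high with a 23 mm bore; origin at the centre of its underside, on the thin green cutting mat that covers the left part of the table. One of the two coloured cells stands in it.
- blue_cell: blue battery cell, 18 mm across and 66 mm tall, standing upright either in the cup or elsewhere on the mat; origin at the centre of its foot.
- red_cell: dark red battery cell, 18 mm across and 66 mm tall, standing upright either in the cup or elsewhere on the mat; origin at the centre of its foot.
- tape: bystander: roll of silver tape, 72 mm across, 19 mm high; origin at the centre of its underside.
- spool: bystander: spool of solder with blue flanges, 53 mm across, 40 mm high; origin at the centre of its underside.

How it is judged:
At the end, for the whole second after the job is handed in: The line whose colour matches the cell in the cup lies over the rest's front edge within 6 mm, the plate is level within about 3.4 degrees, within a few millimetres (8 mm at the grip block) of lying on the deck, at rest, and the fingers are still holding it (((horizontal distance between blue_cell and cup below 0.02 m and x of blue_line in the frame of rest_edge between -0.006 and 0.006 m) or (horizontal distance between red_cell and cup below 0.02 m and x of red_line in the frame of rest_edge between -0.006 and 0.006 m)) and contact force between the fingers and plate above 0.5 N and angle between plate's own z axis and vertical below 0.06 rad and height (world z) of grip_block between 0.098 and 0.112 m and linear speed of plate below 0.02 m/s); the arm keeps its last pose, push and grip.
It fails at once if the plate is lifted off the rest instead of slid (its grip block or its balance region more than 20 mm up) (height (world z) of grip_block above 0.124 m or height (world z) of blue_line above 0.084 m).
It fails at once if the plate tips by more than about 11 degrees (angle between plate's own z axis and vertical above 0.2 rad).
It fails at once if a coloured cell is pushed away or knocked over (distance of any of blue_cell, red_cell from where it was at the start of the episode above 0.02 m or angle between any of blue_cell, red_cell's own z axis and vertical above 0.5 rad).
It fails at once if the tape roll or the solder spool is pushed away (distance of any of tape, spool from where it was at the start of the episode above 0.02 m).
It also fails if it takes over 32 s, if anything falls off the work surface, if the arm or the gripper's body presses on something with over 40 N, if the wrist force passes 120 N, or if a joint passes its speed limit or range.

## Working session

There is one attempt and no reset: what is moved stays moved. The work goes in short steps, Python scripts to look and compute and a shell command to move; the robot and the scene stay as the last step left them, time stands still between calls to the robot, and variables do not carry over. Pictures are saved under pics/ and viewed, at most 10 in all, crops included, and the job is handed in when it is done.

```bash
mkdir -p pics; python3 - <<'E'
from bench import r, eyes
import cv2,numpy as np
s=r.observe();print(s['tool_pos'],s['tcp_rot'],s['width'],s['t'])
ims=[]
for c in ['scene','side']:
    im=eyes.get_image(c);cv2.imwrite(f'pics/{c}0.png',im[:,:,::-1])
    for n in ['cup','blue_cell','red_cell','plate','grip_block','rest','tape','spool','blue_line','red_line']:
        b=eyes.boxes_of(c,n)
        print(c,n,[(np.round(x['box']).tolist(),round(x['p'],2)) for x in b[:2]])
    i=eyes.camera_info(c);R=np.array(i['R']);print((-R.T@i['t']).round(3),R[2].round(2))
E
```

```text
[ 0.19407019 -0.48738736  0.23061519] [-3.08387921e+00 -5.91191163e-01  1.26452131e-04] 0.08567585945106529 0.0
scene cup []
scene blue_cell [([135.0, 200.0, 157.0, 212.0], 0.24)]
scene red_cell [([134.0, 198.0, 161.0, 211.0], 0.5), ([196.0, 167.0, 204.0, 180.0], 0.4)]
scene plate [([265.0, 178.0, 310.0, 222.0], 0.72)]
scene grip_block [([267.0, 182.0, 313.0, 228.0], 0.65), ([263.0, 177.0, 310.0, 222.0], 0.64)]
scene rest [([264.0, 183.0, 315.0, 231.0], 0.74), ([134.0, 198.0, 161.0, 212.0], 0.39)]
scene tape [([137.0, 198.0, 161.0, 210.0], 0.62)]
scene spool []
scene blue_line [([264.0, 178.0, 309.0, 225.0], 0.61)]
scene red_line [([264.0, 182.0, 310.0, 229.0], 0.69)]
[-0.474 -0.416  0.613] [ 0.78  0.44 -0.44]
side cup [([198.0, 276.0, 220.0, 289.0], 0.67)]
side blue_cell [([201.0, 259.0, 213.0, 285.0], 0.8), ([218.0, 176.0, 299.0, 204.0], 0.35)]
side red_cell [([140.0, 251.0, 157.0, 284.0], 0.75)]
side plate [([218.0, 171.0, 301.0, 201.0], 0.6)]
side grip_block [([217.0, 175.0, 304.0, 204.0], 0.62)]
side rest [([201.0, 180.0, 285.0, 220.0], 0.81)]
side tape [([220.0, 304.0, 264.0, 345.0], 0.56), ([200.0, 274.0, 220.0, 287.0], 0.17)]
side spool [([326.0, 172.0, 335.0, 185.0], 0.53)]
side blue_line [([216.0, 172.0, 300.0, 205.0], 0.77)]
side red_line [([219.0, 175.0, 299.0, 203.0], 0.7)]
[0.152 0.928 0.462] [ 0.33 -0.86 -0.39]
```

```bash
python3 - <<'E'
import cv2,numpy as np
a=cv2.imread('pics/scene0.png')[140:260,110:340];b=cv2.imread('pics/side0.png')[150:350,120:350]
a=cv2.resize(a,None,fx=3.4,fy=3.4,interpolation=2);b=cv2.resize(b,None,fx=3,fy=3,interpolation=2)
cv2.imwrite('pics/a.png',a);cv2.imwrite('pics/b.png',b)
E
```

```text
(no output)
```

View pics/a.png

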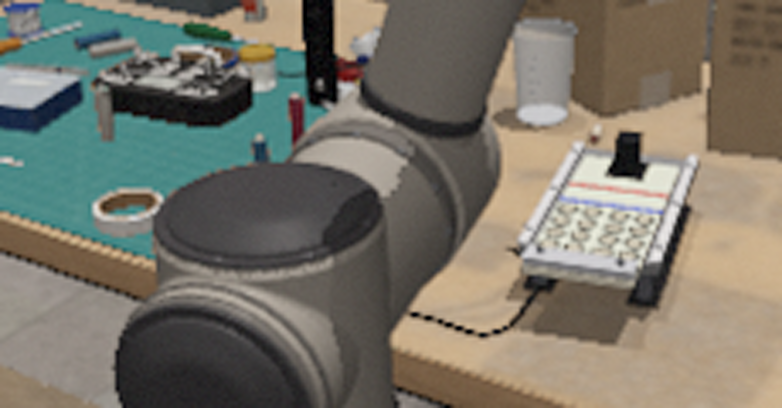

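View pics/b.png

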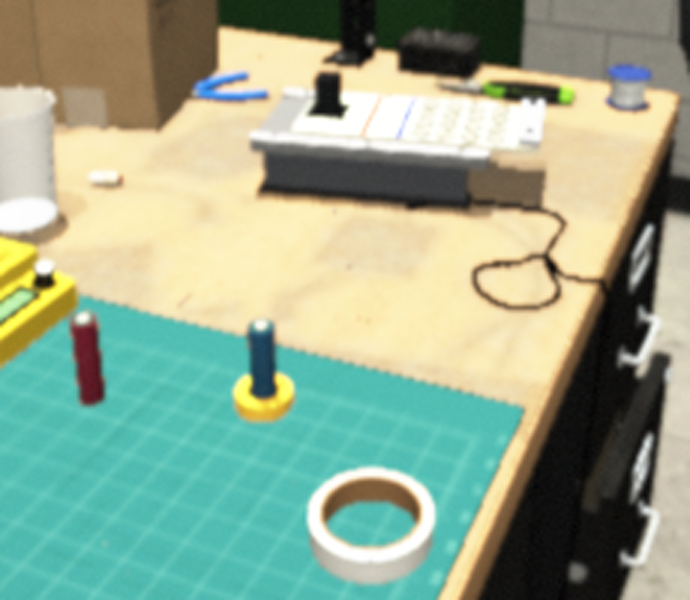

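The blue cell is in the yellow cup (side crop, about (262,360)). The red cell stands alone on the mat at (88,360), so the blue line is the target. The block top is at about (628,137) in the scene crop and (328,77) in the side crop.

```bash
cat > h.py <<'E'
import numpy as np
from bench import r, eyes
def ray(i,u,v,z):
    R=np.array(i['R']);c=-R.T@np.array(i['t']);d=R.T@np.array([(u-i['cx'])/i['fx'],(v-i['cy'])/i['fy'],1])
    return c+d*(z-c[2])/d[2]
E
python3 - <<'E'
from h import *
A=eyes.camera_info('scene');B=eyes.camera_info('side')
a=lambda u,v,z:ray(A,110+u/3.4,140+v/3.4,z).round(3)
b=lambda u,v,z:ray(B,120+u/3,150+v/3,z).round(3)
print('block',a(628,135,.104),b(328,77,.104))
print('strip corners scene FL FR RL RR',a(522,258,.061),a(650,275,.061),a(578,145,.061),a(695,157,.061))
print('strip side near: rear, front',b(252,138,.061),b(490,152,.061))
print('blueline ends scene',a(560,198,.064),a(662,211,.064),'nose',a(525,262,.066),a(630,280,.066))
print('blueline side',b(402,138,.064),b(414,98,.064),'spool',b(628,90,.02))
E
```

```text
block [0.577 0.032 0.104] [0.577 0.048 0.104]
strip corners scene FL FR RL RR [0.375 0.042 0.061] [ 0.403 -0.069  0.061] [0.616 0.105 0.061] [ 0.649 -0.014  0.061]
strip side near: rear, front [0.621 0.124 0.061] [0.404 0.063 0.061]
blueline ends scene [0.491 0.063 0.064] [ 0.514 -0.034  0.064] nose [0.363 0.032 0.066] [ 0.379 -0.061  0.066]
blueline side [0.488 0.072 0.064] [ 0.516 -0.03   0.064] spool [ 0.333 -0.265  0.02 ]
```

```bash
python3 -m inch '13 -12 0 7.1 1;27 -26 0 0 1;27 -26 0 0 1;27 -26 0 0 1;27 -26 0 0 1;27 -26 0 0 1;27 -26 0 0 1;27 -26 0 0 1;27 -26 0 0 1;27 -26 0 0 1' 60 && python3 -m inch '27 -26 0 0 1;27 -26 0 0 1;27 -26 0 0 1;27 -26 0 0 1;27 -26 0 0 1;27 -26 0 0 1;14 -13 0 0 1;0 0 0 0 1'
python3 - <<'E'
from h import *
import cv2
s=r.observe();print(s['tool_pos'],s['tcp_rot'])
i=eyes.camera_info('wrist');im=eyes.get_image('wrist');cv2.imwrite('pics/w0.png',im[:,:,::-1])
np.save('w0.npy',i,allow_pickle=True)
for n in ['grip_block','blue_line','plate','rest']:
    print(n,[(np.round(x['box']).tolist(),round(x['p'],2)) for x in eyes.boxes_of('wrist',n)[:2]])
E
```

```text
t: 1.93
tool_pos: [0.3786, -0.1825, 0.2316]
tcp_rot: [3.116, 0.399, 0.001]
force: [0.6, -1.1, -0.4]
width: 0.0856
grasp_force: 0.0
t: 2.6
tool_pos: [0.5071, 0.027, 0.231]
tcp_rot: [-3.115, -0.406, -0.001]
force: [-1.2, -0.7, 0.4]
width: 0.0857
grasp_force: 0.0
[0.50714676 0.02702632 0.23104979] [-3.11453421e+00 -4.05547842e-01 -1.42131973e-03]
grip_block []
blue_line [([222.0, 73.0, 325.0, 298.0], 0.82)]
plate []
rest [([200.0, 25.0, 344.0, 255.0], 0.74)]
```

View pics/w0.png

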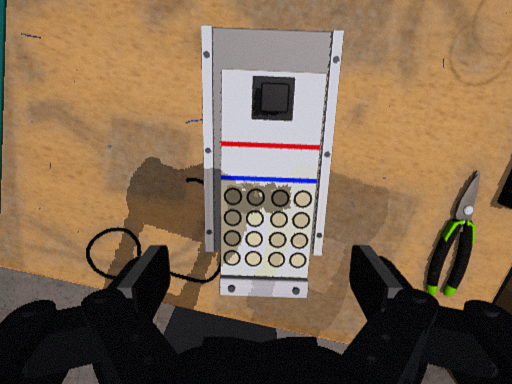

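The wrist view shows the block top at about (275,97), the blue line from (221,179) to (317,182), and the strip front ends at about (210,254) and (318,255).

```bash
python3 - <<'E'
from h import *
from scipy.spatial.transform import Rotation as Ro
import cv2
i=np.load('w0.npy',allow_pickle=True).item()
im=cv2.imread('pics/w0.png')
p=lambda u,v,z:ray(i,u,v,z)
FL,FR,RL,RR=p(206,254,.061),p(319,255,.061),p(202,26,.061),p(344,30,.061)
RLi,RRi=p(213,26,.061),p(331,30,.061)
FLi,FRi=p(215,254,.061),p(314,255,.061)
for n,q in dict(FLi=FLi,FRi=FRi,RLi=RLi,RRi=RRi).items():print(n,q.round(4))
print('yaws',[np.degrees(np.arctan2(*(b-a)[1::-1])) for a,b in((FLi,RLi),(FRi,RRi))],np.degrees(np.arctan2(*(FLi-FRi)[:2]*[-1,1])))
BL,BR=p(221,179,.064),p(317,182,.064);print('blue',BL,BR,'platew',np.linalg.norm(BL-BR),'red',(p(221,144,.064)+p(319,148,.064))/2)
print('collar',p(272.5,97.5,.067),'top',p(275.5,97,.104))
hdg=np.radians(14.5);x=np.array([np.cos(hdg),np.sin(hdg)])
print('slide',((BL+BR)/2-(FLi+FRi)/2)[:2]@x)
s=r.observe();R=Ro.from_rotvec(s['tcp_rot']).as_matrix();print('tool x heading',np.degrees(np.arctan2(R[1,0],R[0,0])))
for t in(p(272.5,97.5,.067),p(275.5,97,.104)):print('to block tool axes mm',1e3*R.T@(t-s['tool_pos']))
c=im[215:275,180:350];cv2.imwrite('pics/w0c.png',cv2.resize(c,None,fx=4.5,fy=4.5,interpolation=2))
E
```

```text
FLi [0.4067 0.0526 0.061 ]
FRi [ 0.434  -0.0552  0.061 ]
RLi [0.6309 0.1042 0.061 ]
RRi [ 0.6553 -0.001   0.061 ]
yaws [np.float64(12.953381430934721), np.float64(13.768871079753069)] 14.210358516085755
blue [0.49364233 0.06510433 0.064     ] [ 0.51601182 -0.03181237  0.064     ] platew 0.09946477577521565 red [0.53939403 0.02505978 0.064     ]
collar [0.58462012 0.03522049 0.067     ] top [0.58445215 0.03411801 0.104     ]
slide 0.08623745041345812
tool x heading 14.530816166008158
to block tool axes mm [ 80.04749204   7.85105711 164.31383434]
to block tool axes mm [ 79.59632416   8.88776435 127.31430241]
```

View pics/w0c.png

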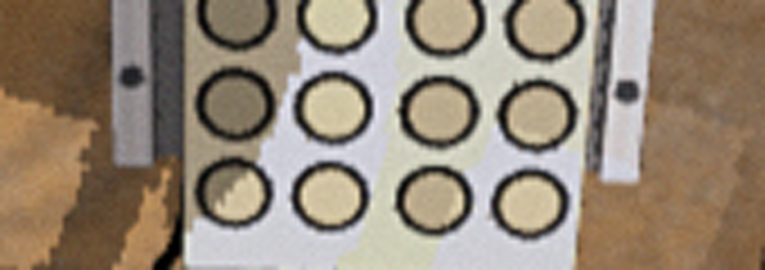

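```bash
python3 -m inch '27 3 10 0 1;27 3 10 0 1;26 2 10 1.5 1;0 0 25 0 1;0 0 25 0 1;0 0 25 0 1;0 0 20 0 1;0 0 15 0 1;0 0 10 0 1;0 0 7 0 1' && python3 -m inch '0 0 0 0 1;0 0 0 0 1'
```

```text
t: 3.68
tool_pos: [0.5846, 0.0351, 0.0734]
tcp_rot: [-3.121, -0.356, 0.002]
force: [0.3, 0.6, -0.5]
width: 0.0851
grasp_force: 0.0
t: 3.85
tool_pos: [0.5854, 0.0357, 0.0749]
tcp_rot: [3.121, 0.357, 0.001]
force: [0.3, -1.3, 0.0]
width: 0.0857
grasp_force: 0.0
```

```bash
python3 -m inch '0 0 0 0 0.1;0 0 0 0 0.1;0 0 0 0 0.1;0 0 0 0 0.1;0 0 0 0 0.1;0 0 0 0 0.1;0 0 0 0 0.1;0 0 0 0 0.1' 60; python3 - <<'E'
from h import *
import cv2
eyes.get_image('wrist')
im=eyes.get_image('wrist');cv2.imwrite('pics/w1.png',im[:,:,::-1])
E
```

```text
t: 4.52
tool_pos: [0.5855, 0.0362, 0.0748]
tcp_rot: [3.121, 0.359, 0.002]
force: [0.4, 0.6, 4.6]
width: 0.0231
grasp_force: 60.3
```

View pics/w1.png

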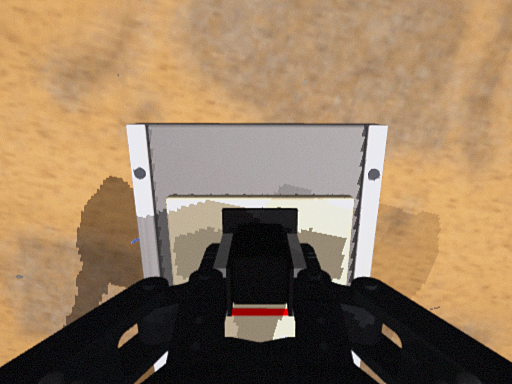

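The block is gripped at 60 N. In this view the deck's rear edge is at v≈124 and the plate tail at v≈195, with the plate parallel to the strips. Next, most of the slide.

```bash
python3 - <<'E'
from h import *
i=eyes.camera_info('wrist')
E=[ray(i,u,125,.056) for u in(155,360)];T=[ray(i,u,196,.064) for u in(167,352)]
d=(E[0]-E[1])[:2];print('yaw',np.degrees(np.arctan2(-d[0],d[1])));d2=(T[0]-T[1])[:2];print(np.degrees(np.arctan2(-d2[0],d2[1])),np.linalg.norm(d2))
n=np.array([d[1],-d[0]])/np.linalg.norm(d);g=(np.mean(E,0)-np.mean(T,0))[:2]@n;print('gap',g,'slide needed',.125-g)
E
python3 -m inch '-3 0 0 0 0.1;-6 0 0 0 0.1;-9 0 0 0 0.1;-10 0 0 0 0.1;-10 0 0 0 0.1;-10 0 0 0 0.1;-10 0 0 0 0.1;-8 0 0 0 0.1;-4 0 0 0 0.1;0 0 0 0 0.1'; python3 -m inch '0 0 0 0 0.1;0 0 0 0 0.1'
python3 - <<'E'
from h import *
import cv2
w=eyes.get_image('wrist')[:,:,::-1]
np.save('w2.npy',eyes.camera_info('wrist'),allow_pickle=True)
a=eyes.get_image('scene')[160:250,245:335,::-1];b=eyes.get_image('side')[160:230,190:320,::-1]
cv2.imwrite('pics/s2.png',cv2.resize(a,None,fx=6,fy=6,interpolation=2));cv2.imwrite('pics/d2.png',cv2.resize(b,None,fx=6,fy=6,interpolation=2))
cv2.imwrite('pics/w2.png',w)
E
```

```text
yaw 13.093607808741828
13.090272380485295 0.09576079346326832
gap 0.035425064987926545 slide needed 0.08957493501207345
t: 5.45
tool_pos: [0.5165, 0.0201, 0.0748]
tcp_rot: [3.121, 0.358, 0.001]
force: [0.3, -0.4, 7.6]
width: 0.0233
grasp_force: 60.9
t: 5.62
tool_pos: [0.5165, 0.0201, 0.0748]
tcp_rot: [3.121, 0.359, -0.001]
force: [-1.4, -0.6, 11.3]
width: 0.023
grasp_force: 61.2
```

View pics/s2.png

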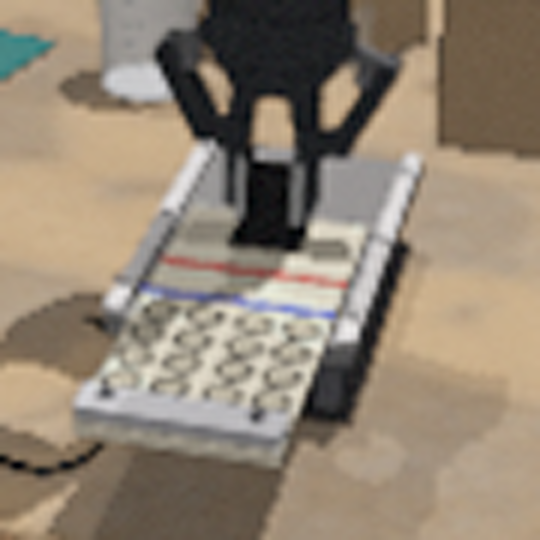

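View pics/w2.png

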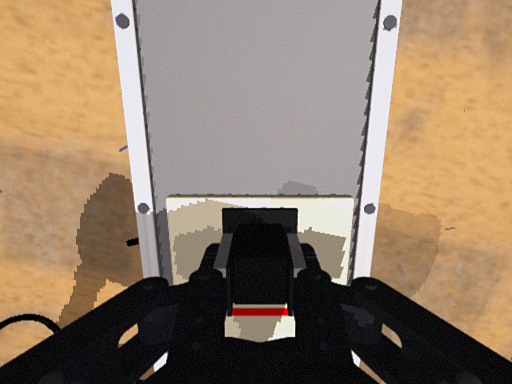

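The plate has moved 70.9 mm. It is level, and the blue line is a little short of the strip ends. Estimates of the total slide are 85–89 mm, so I'll take 87 and move 16 mm more.

```bash
python3 -m inch '-2 0 0 0 0.1;-4 0 0 0 0.1;-5 0 0 0 0.1;-4 0 0 0 0.1;-1 0 0 0 0.1;0 0 0 0 0.1;0 0 0 0 0.1;0 0 0 0 0.1'
python3 - <<'E'
from h import *
import cv2
a=eyes.get_image('scene')[190:240,250:315,::-1];b=eyes.get_image('side')[165:225,200:310,::-1]
a=cv2.resize(a,(780,600),interpolation=2);cv2.imwrite('pics/s3.png',a)
cv2.imwrite('pics/d3.png',cv2.resize(b,None,fx=7,fy=7,interpolation=2))
E
```

```text
t: 6.43
tool_pos: [0.5023, 0.0166, 0.0748]
tcp_rot: [3.121, 0.358, 0.003]
force: [3.8, 0.1, 5.9]
width: 0.0229
grasp_force: 60.5
```

View pics/s3.png

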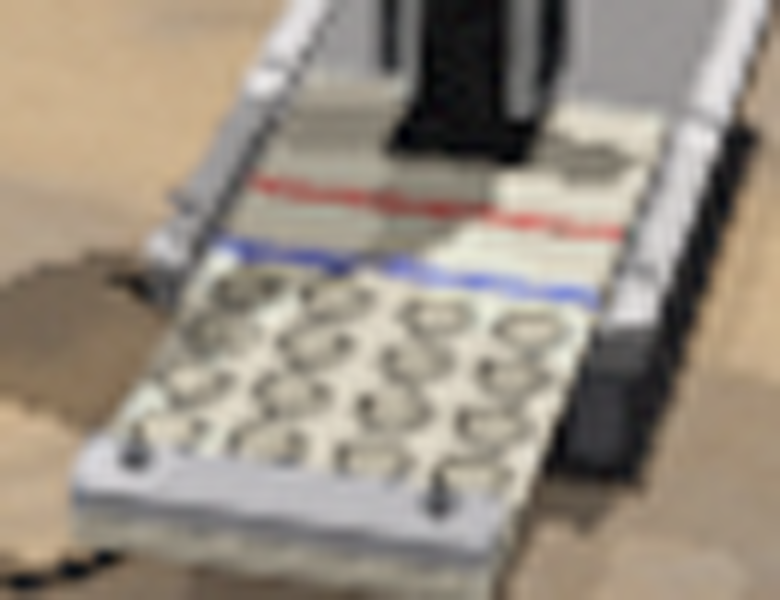

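View pics/d3.png

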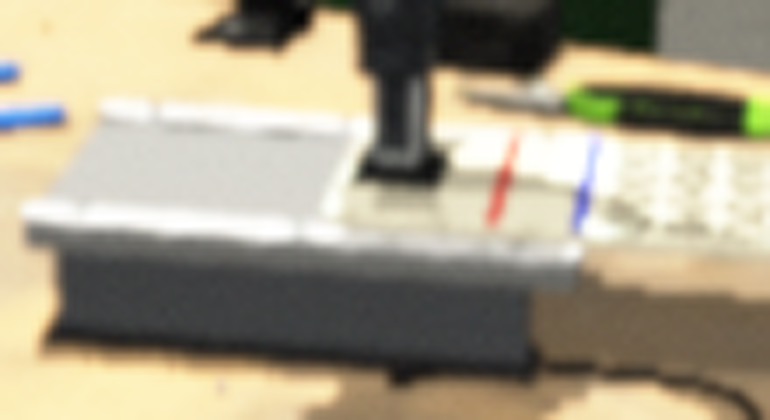

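```bash
python3 - <<'E'
from h import *
A=eyes.camera_info('scene');B=eyes.camera_info('side')
a=lambda u,v,z:ray(A,250-.5+u/12,190-.5+v/12,z);b=lambda u,v,z:ray(B,200-.5+u/7,165-.5+v/7,z)
h=np.radians(13.3);x=np.array([np.cos(h),np.sin(h),0]);
print('scene line',a(222,246,.064)@x,a(597,296,.064)@x,'edge L,R',a(150,248,.061)@x,a(182,262,.061)@x,a(608,325,.061)@x,a(655,328,.061)@x)
print('side line',b(582,228,.064)@x,b(597,140,.064)@x,'strip end top',b(583,243,.061)@x,b(578,262,.061)@x)
E
```

```text
scene line 0.40864810070362634 0.4095110781526403 edge L,R 0.4077417136517146 0.4028365924047206 0.4009807555668051 0.4027422988076242
side line 0.41083079965487157 0.4114913921123606 strip end top 0.4096818116177328 0.41026914501599826
```

```bash
python3 -m inch '-1 0 0 0 0.1;-1 0 0 0 0.1;0 0 0 0 0.1;0 0 0 0 0.1;0 0 0 0 0.1;0 0 0 0 0.1;0 0 0 0 0.1' && python3 -c "
from bench import r
print(r.hand_in())"
```

```text
t: 7.12
tool_pos: [0.5008, 0.0162, 0.0749]
tcp_rot: [3.121, 0.358, 0.005]
force: [4.8, 0.6, 5.9]
width: 0.0232
grasp_force: 60.5
the job is handed in; nothing more can be done
None
```

I handed the job in with the plate slid about 87 mm, so the blue line (the blue cell is in the cup) lies over the rest's front edge by my camera estimates, to within a few millimetres; the plate is on the rest, still gripped at 60 N and looked level in the last pictures, and no verdict came back.

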